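Release the baren from its locking dock and set it on the block

TASK

The round wooden baren is locked in its dock. Push it straight down until the spring latch under it lets go, lift it out, and set it gently, flat and bow upwards, centred on the lino block that lies on the bench hook, without shifting that block.

Things in the scene. Friction and masses are not known exactly. Their poses are not given: they have to be found in the camera images.
- baren_bow (a point): grip point of the loose wooden baren (0.13 kg): disc 94 mm across, 14 thick, with a bow handle on top. The bow's level bar is 16 mm thick, 46 long, its top 42 and its lower side 26 mm above the disc's underside. Point: on the disc's axis in the bar, 36 mm above the underside, 22 above the disc's upper face. x: across the bow (close the fingers along it); y: along the bow; z: up
- dock: fixed pale wooden dock: plate 112 (x) by 150 (y) mm, round wall 109 mm across and 26 high. Origin: centre of its underside, on the table; z up. Locked, the baren's underside is 18 mm above the origin and its bow runs along y; steel catches at +y and -y, 24 mm wide, top 37 mm up, reach 4 mm over the disc's edge and hold it down. Hidden under it: four sprung pins (lift about 4 N) and the latch
- dock_latch (a joint): latch plunger hidden under the baren's middle, in m: 0 locked, 0.005 at its stop. Pushing the baren straight down moves it: 1 mm free play, stop at 6 mm down, about 8 N. It draws both catches out; from 0.0035 they are clear, and it stays down by itself. Let go, the baren then rises on the pins to 7 mm above its locked height and stays, still inside the wall; held, it lifts straight out
- hook_block_top (a point): centre of the upper face of the target lino block, loose, 80 x 60 mm (x by y), 11 thick, z up. It lies on the bench hook, a fixed board 155 x 200 mm, 12 thick, so the point is 23 mm above the table; the board's only fence, at its +x edge, is 30 mm high, its face 73 to 83 mm beyond the point. With the baren on the block its bow point is 36 mm above. A similar block on the bare table is not it
Things that resemble listed ones, but are neither listed nor needed, are in the scene too. What is shaped like the part that bears baren_bow but purple is not meant.

How it is judged (in metres and radians):
On the way, in this order (a step that is already met when the one before it is completed fails the run):
1. the baren is pushed down and the latch under it is released (value of joint dock_latch above 0.0035 m), for 0.05 s.
2. the baren is lifted clear of the dock (z of baren_bow in the frame of dock above 0.085 m), for 0.1 s.
At the end, for the whole second after the job is handed in: The baren lies at rest, flat (within 10 degrees) and bow upwards, on the lino block on the bench hook, its centre within 20 mm of the block's centre (horizontal distance between baren_bow and hook_block_top below 0.02 m and z of baren_bow in the frame of hook_block_top between 0.03 and 0.042 m and angle between baren_bow's own z axis and vertical below 0.17 rad and linear speed of baren below 0.02 m/s); the robot touches nothing.
It fails at once if the block on the bench hook is shifted more than 20 mm (distance of hook_block_top from where it was at the start of the episode above 0.02 m).
It fails at once if the baren is dropped onto the block from more than 30 mm (horizontal distance between baren_bow and hook_block_top below 0.1 m and z of baren_bow in the frame of hook_block_top above 0.066 m and contact force between the fingers and baren below 0.1 N).
It also fails if it takes over 40 s, if anything falls off the work surface, if the arm or the gripper's body presses on something with over 40 N, if the wrist force passes 120 N, or if a joint passes its speed limit or range.

ROBOT

A 6-joint arm with a two-finger parallel gripper is mounted at the origin on a cart in front of the work surface, level with it; the furniture and walls round the work are solid. World frame = base frame: x ahead of the robot, y to its left, z up, the work surface at z = 0. Lengths are in m, angles in degrees, forces in N, time in s.
With the tool pointing down it reaches from about 0.25 to 0.775 m from the base axis. Payload 8.9 kg.
Tool frame: the origin (TCP) lies on the centre line of the jaws, within the pads' length; the fingertips stand 8 mm ahead of it and the grasp point (between the pads) lies 11 mm behind it (bot.tip_extent is the z of the fingertips in the tool frame, in m); z points along the fingers, y is the line along which they close (so a half turn about z gives the same grasp; the last joint's range is limited). The gripper opens to 85 mm and grips with 20 to 120 N. Pads are 22 mm wide; open, the fingers measure 114 mm over their backs; the gripper's body (76 mm by 85 mm) begins 54 mm behind the grasp point. The pads swing forward as they close: fully open they stand 13 mm farther back than shut.
Start: joints at [-72.897, 16.656, -8.789, 64.555, 0, 82.019], TCP at [0.223, -0.475, 0.239] pointing down, gripper open.
Joint ranges: [-144.48, 144.48], [-52.06, 99.96], [-74.48, 78.29], [-112.23, 115.85], [-86.99, 84.42], [-180, 180]. Speed limits (degrees/s): [127.2, 127.2, 159.86, 180, 180, 180].

INTERFACE

Orientations are given as [roll, pitch, yaw] about the fixed x, y, z axes, in that order (R = Rz(yaw) Ry(pitch) Rx(roll)).
In Python, from plant import sensors, capture, camera_params, workorder, bot gives the robot as it stands.
- The arm moves only by the tool arm_command, never from a script. Its argument "rows" is one flat list of numbers, 7 for each row, row after row: the turn, a rotation vector about the world's x, y, z in rad, then the shift along the world's x, y, z in cm, then the closure, from -1 (fully open) to 1 (shut). A call has exactly 5 rows; each row shifts and turns the commanded pose from where the row before left it; what a row does not reach is not made up. A row lasts 1/12 s, in which the tool goes at most 41.7 mm and 7.16 degrees, less where a joint would pass 70% of its speed; a pose out of reach is approached as far as the arm can. A call with a gripper value outside its range is refused whole. The fingers move at their own pace and stop on an object; "force" is the grip in N (left out, the last holds). Time passes only in rows, so rows that do not move let the fingers close, or fill a call up. It gives the time, the measured TCP pose, the force, the opening and the grip force at its end, in the units of the state.
- sensors.read_state(): the state, without advancing time (a new reading comes with each control period).
- capture(name): name is "scene" or "top"; returns (picture, depth): 400x640x3 uint8, red, green, blue; 400x640 float32, m along the optical axis (not along the pixel's ray), 0 where there is no reading.
- camera_params(name): a dict with "camera_matrix" (3x3 intrinsics, pixels), "distortion" ([k1, k2, p1, p2, k3] as OpenCV has them; the pictures are not rectified), "position" and "orientation" of the camera in the world. Camera axes: x right, y up, looking along -z (the intrinsics and any distortion apply to the point x, -y, -z); pixel columns grow to the right and rows downward; lengths in m; the calibration is good to about 2 mm. A picture is of the moment at which its call begins. camera_params takes no time and is no camera call.
- workorder.sign_off(): hands the job in; it is judged then, once.
The state is a dict: "time": time; "joint_positions": joint angles; "qd": joint speeds; "effort": joint torques, N m; "eef_pos": TCP position; "tool_rot": TCP orientation; "contact_force": force on the tool from outside, world axes, zero at the start; "torque": the same for the moment, N m; "opening": opening from 0.0 (shut) to 1.0 (fully open); "grasp_force": force on a finger pad.
Only numpy, scipy, OpenCV 4.12 (cv2) and the standard library are available. Lean on these libraries where they do the work, as an engineer would, in place of code of your own. Each camera call takes 0.05 s, during which the arm holds its last target. There are 200 camera calls.

## Working session

There is one attempt and no reset: what is moved stays moved. The work goes in short steps, Python scripts to look and compute and a tool call to move; the robot and the scene stay as the last step left them, time stands still between calls to the robot, and variables do not carry over. Pictures are saved under pics/ and viewed, at most 10 in all, crops included, and the job is handed in when it is done.

Besides the shell and the picture viewer there is one more tool, called as name(argument=value, ...), one argument or row to a line, values as JSON. arm_command: Moves the arm, as the interface text tells. Its arguments: {"type":"object","properties":{"rows":{"type":"array"},"force":{"type":"number"}},"required":["rows"]}

```bash
mkdir -p pics; cat > h.py <<'E'
import numpy as np, cv2
from plant import sensors, capture, camera_params, workorder, bot
from scipy.spatial.transform import Rotation as R
def rot(o):
    o=np.array(o,float)
    if o.shape==(3,3): return o
    if o.size==4: raise Exception('quat?')
    return R.from_euler('xyz',o,degrees=True).as_matrix()
def cloud(n,d):
    p=camera_params(n);K=np.array(p['camera_matrix']);D=np.array(p['distortion'],float)
    h,w=d.shape;u,v=np.meshgrid(np.arange(w),np.arange(h))
    q=cv2.undistortPoints(np.stack([u,v],-1).reshape(-1,1,2).astype(np.float64),K,D).reshape(h,w,2)
    c=np.stack([q[...,0]*d,-q[...,1]*d,-d],-1)
    P=c@rot(p['orientation']).T+np.array(p['position']); P[d==0]=np.nan
    return P
def shot(n,f=None):
    im,d=capture(n)
    if f: cv2.imwrite('pics/'+f,im[...,::-1])
    return im,cloud(n,d)
E
python3 - <<'E'
from h import *
for n in('scene','top'):
    p=camera_params(n);print(p)
    im,P=shot(n,n+'0.png');np.savez('pics/'+n+'0.npz',im=im,P=P)
print(sensors.read_state(),bot.tip_extent)
E
```

```text
{'camera_matrix': array([[377.02695853,   0.        , 315.91039032],
       [  0.        , 377.02695853, 200.49174697],
       [  0.        ,   0.        ,   1.        ]]), 'distortion': array([0.00999863, 0.        , 0.        , 0.        , 0.        ]), 'position': array([0.24905031, 0.46331471, 0.7149715 ]), 'orientation': array([  40.51297062,   -0.75442377, -147.22206578])}
{'camera_matrix': array([[367.15047779,   0.        , 322.3154458 ],
       [  0.        , 367.15047779, 196.60533709],
       [  0.        ,   0.        ,   1.        ]]), 'distortion': array([0.02617185, 0.        , 0.        , 0.        , 0.        ]), 'position': array([0.34875325, 0.00841284, 1.04640686]), 'orientation': array([ 10.81724954,   1.01960911, -89.59859029])}
{'time': 0.1, 'joint_positions': array([-7.28989564e+01,  1.66838208e+01, -8.82632572e+00,  6.45564163e+01,
        1.72637152e-03,  8.20186817e+01]), 'qd': array([ 0.0199865 ,  0.00058853,  0.09663264,  0.0232996 , -0.08032548,
        0.12982015]), 'effort': array([ 1.17074538e-03, -5.37978315e+01,  3.31920040e+01,  9.36353492e-03,
       -2.43582472e-04,  3.69001640e-06]), 'eef_pos': array([ 0.2224548 , -0.47511089,  0.23880952]), 'tool_rot': array([-1.79934322e+02, -1.09519068e-02,  2.50823546e+01]), 'contact_force': array([-0.83363247, -0.11281344, -0.36607783]), 'torque': array([-0.03738196, -0.01411177, -0.06854204]), 'grasp_force': 0.0, 'opening': 0.9978597928032386} 0.008
```

View pics/scene0.png

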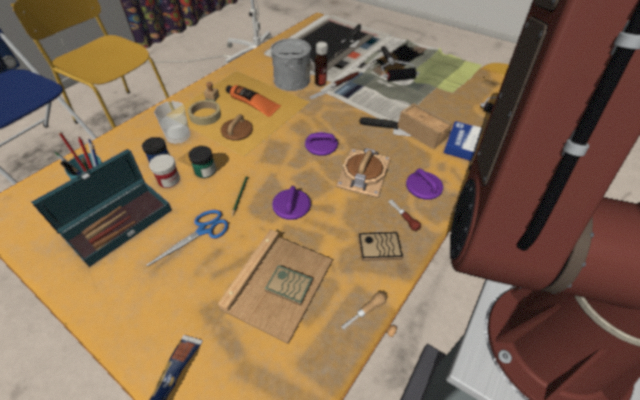

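View pics/top0.png

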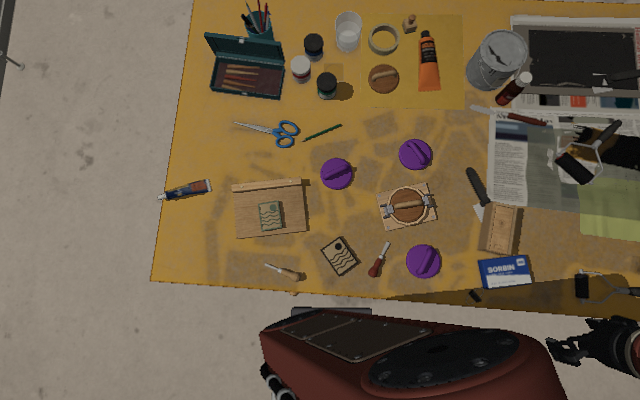

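The docked brown baren is at (407,205) in the top view and (363,168) in the scene view. Lookalikes in the top view are the loose brown baren at (383,78), which is not in a dock, and purple ones at (336,173), (415,154) and (423,261). The target block lies on the bench hook at (271,216). The block at (339,256) is on the bare table, so it is not the target.

```bash
python3 - <<'E'
from h import *
f=np.load('pics/top0.npz');im,P=f['im'],f['P']
g=np.load('pics/scene0.npz');im2,P2=g['im'],g['P']
cv2.imwrite('pics/c1.png',np.hstack([cv2.resize(im[160:260,360:460],(400,400),interpolation=2),cv2.resize(im[165:265,220:320],(400,400),interpolation=2)])[...,::-1])
def ch(P,c,r):
    Q=P.reshape(-1,3);Q=Q[np.isfinite(Q).all(1)]
    return Q[np.hypot(*(Q[:,:2]-c).T)<r]
for nm,P_,pb,ph in(('top',P,(205,407),(216,271)),('scene',P2,(168,363),(285,290))):
    print(nm,'bow px',P_[pb].round(3),'block px',P_[ph].round(3))
    Q=ch(P_,P_[pb][:2],.1)
    for lo,hi in((.004,.016),(.027,.036),(.050,.068)):
        S=Q[(Q[:,2]>lo)&(Q[:,2]<hi)]
        if len(S)>5:
            r=cv2.minAreaRect((S[:,:2]*1000).astype(np.float32));print(lo,hi,len(S),S[:,:2].mean(0).round(4),np.median(S[:,2]).round(4),r)
    S=ch(P_,P_[ph][:2],.13)
    for lo,hi in((.006,.0165),(.0185,.028),(.034,.06)):
        T=S[(S[:,2]>lo)&(S[:,2]<hi)]
        if len(T)>5:
            r=cv2.minAreaRect((T[:,:2]*1000).astype(np.float32));print('hook',lo,len(T),T.mean(0).round(4),r)
E
```

```text
top bow px [ 0.515 -0.203  0.057] block px [0.488 0.172 0.026]
0.004 0.016 834 [ 0.5144 -0.2018] 0.0105 ((516.6539306640625, -205.0046844482422), (188.53048706054688, 187.98214721679688), 60.42629623413086)
0.027 0.036 779 [ 0.5193 -0.2072] 0.032 ((520.82666015625, -208.76641845703125), (104.7790298461914, 107.34495544433594), 46.24673080444336)
0.05 0.068 143 [ 0.5198 -0.2072] 0.0577 ((520.7708129882812, -208.1742401123047), (14.936185836791992, 74.07614135742188), 8.687922477722168)
hook 0.006 2604 [0.5052 0.1792 0.0123] ((495.134765625, 180.2290496826172), (150.3489532470703, 220.6954803466797), 7.086950302124023)
hook 0.0185 687 [0.5027 0.1753 0.0242] ((521.6936645507812, 179.59219360351562), (144.2642364501953, 191.2932891845703), 5.2067461013793945)
hook 0.034 11 [0.5807 0.1803 0.0345] ((578.9769287109375, 190.63632202148438), (19.808868408203125, 130.4538116455078), 6.538376808166504)
scene bow px [ 0.51  -0.178  0.046] block px [0.484 0.179 0.022]
0.004 0.016 557 [ 0.5035 -0.1634] 0.0092 ((501.2933349609375, -206.07171630859375), (147.31039428710938, 144.1783447265625), 12.620807647705078)
0.027 0.036 608 [ 0.5166 -0.2011] 0.0309 ((518.1470336914062, -203.77426147460938), (98.40715026855469, 98.9097671508789), 63.60971450805664)
0.05 0.068 109 [ 0.5181 -0.2016] 0.0562 ((518.94384765625, -204.30084228515625), (14.359845161437988, 72.1847915649414), 8.900965690612793)
hook 0.006 4762 [0.502  0.1926 0.0112] ((502.834716796875, 180.96633911132812), (134.56764221191406, 200.78001403808594), 6.955981731414795)
hook 0.0185 1393 [0.5067 0.1831 0.0233] ((519.0267333984375, 183.71322631835938), (141.77468872070312, 194.99835205078125), 7.8173298835754395)
```

View pics/c1.png

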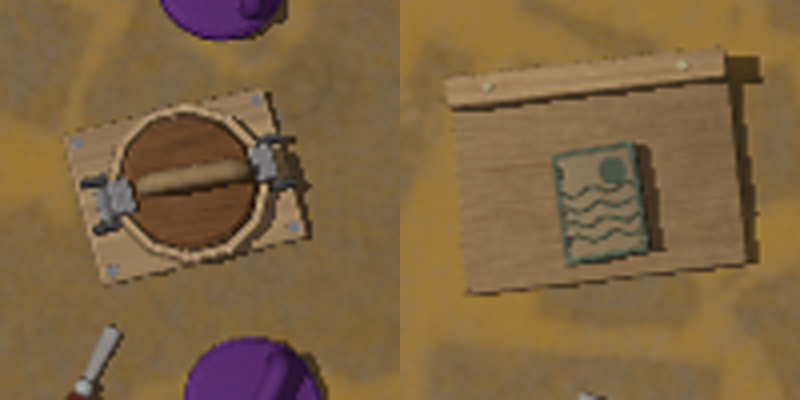

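The crops show the baren held by two steel catches in the dock, with its bow turned about 9° from y. The lino block is clear on the hook, centred near pixel (270.5,216). Heights match the description: bow top 57 mm (60 expected), block 23–24 mm. I'll go above the bow at (0.520,-0.206).

arm_command(
  rows=[0, 0, 0.0856, 1.983, 1.794, -0.2, -0.2, 0, 0, 0.0856, 1.983, 1.794, -0.2, -0.2, 0, 0, 0.0856, 1.983, 1.794, -0.5, -0.2, 0, 0, 0.0856, 1.983, 1.794, -0.7, -0.2, 0, 0, 0.0856, 1.983, 1.794, -0.7, -0.2],
  force=40,
)

```text
time: 0.52
eef_pos: [0.3224, -0.3848, 0.2159]
tool_rot: [-180.0, -0.0, 49.8]
contact_force: [0.3, -0.3, 0.3]
opening: 0.599
grasp_force: 0.0
```

arm_command(
  rows=[0, 0, 0.0856, 1.983, 1.794, -0.7, -0.2, 0, 0, 0.0856, 1.983, 1.794, -0.7, -0.2, 0, 0, 0.0856, 1.983, 1.794, -0.7, -0.2, 0, 0, 0.0856, 1.983, 1.794, -0.7, -0.2, 0, 0, 0.0856, 1.983, 1.794, -0.7, -0.2],
)

```text
time: 0.93
eef_pos: [0.4216, -0.2949, 0.1807]
tool_rot: [-180.0, -0.0, 74.4]
contact_force: [0.3, -0.3, 0.3]
opening: 0.599
grasp_force: 0.0
```

arm_command(
  rows=[0, 0, 0.0856, 1.983, 1.794, -0.7, -0.2, 0, 0, 0.0856, 1.983, 1.794, -0.7, -0.2, 0, 0, 0.0856, 1.983, 1.794, -0.7, -0.2, 0, 0, 0.0856, 1.983, 1.794, -0.7, -0.2, 0, 0, 0.0856, 1.983, 1.794, -0.7, -0.2],
)

```text
time: 1.35
eef_pos: [0.5206, -0.2052, 0.1456]
tool_rot: [-180.0, -0.0, 98.9]
contact_force: [0.3, -1.3, 0.7]
opening: 0.595
grasp_force: 0.0
```

arm_command(
  rows=[0, 0, 0, 0, 0, 0, -0.2, 0, 0, 0, 0, 0, 0, -0.2, 0, 0, 0, 0, 0, 0, -0.2, 0, 0, 0, 0, 0, 0, -0.2, 0, 0, 0, 0, 0, 0, -0.2],
)

```text
time: 1.77
eef_pos: [0.5195, -0.2072, 0.1466]
tool_rot: [180.0, 0.0, 98.5]
contact_force: [-0.2, -0.5, 0.3]
opening: 0.598
grasp_force: 0.0
```

```bash
python3 - <<'E'
from h import *
s=sensors.read_state();print(s['eef_pos'],s['tool_rot'],s['opening'],s['contact_force'])
a,P=shot('scene');b,PT=shot('top')
cv2.imwrite('pics/c2.png',np.hstack([cv2.resize(a[100:220,300:420],(400,400),interpolation=2),cv2.resize(b[145:265,345:465],(400,400),interpolation=2)])[...,::-1])
# block: depth-based edges
for n in('top','scene'):
    f=np.load(f'pics/{n}0.npz');P=f['P'];im=f['im']
    h=cv2.cvtColor(im,cv2.COLOR_RGB2HSV)
    c=np.array([.488,.176])
    m=(np.hypot(P[...,0]-c[0],P[...,1]-c[1])<.06)
    m2=m&(h[...,0]>35)&(h[...,0]<100)&(h[...,1]>25)
    S=P[m2][:,:2]*1000
    print(n,len(S),cv2.minAreaRect(S.astype(np.float32)), P[m2][:,2].mean())
E
```

```text
[ 0.51954254 -0.20715582  0.14660111] [1.79992124e+02 1.50010577e-02 9.85455666e+01] 0.5984261028315839 [-0.23464239 -0.46111278  0.28487474]
top 128 ((490.13580322265625, 175.66561889648438), (78.14299774169922, 57.62992858886719), 10.248712539672852) 0.024766906768548085
scene 57 ((483.60028076171875, 175.77047729492188), (66.11763000488281, 56.04349899291992), 9.2024507522583) 0.023634315473521905
```

View pics/c2.png

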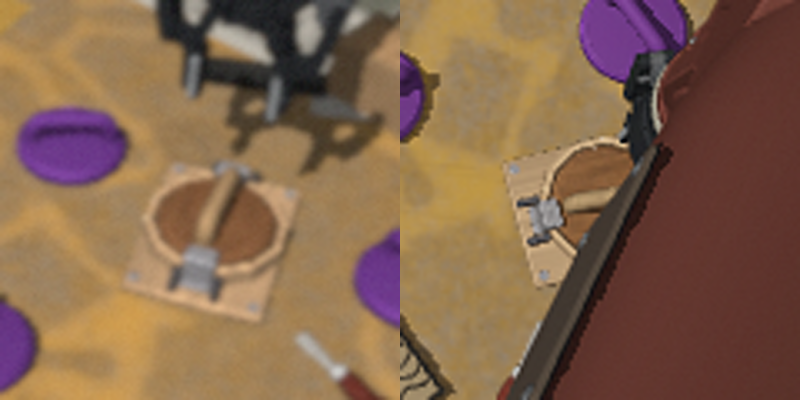

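The scene view shows the open jaws above and behind the docked baren (bow at crop (218,205), catches at (235,170) and (195,268)). In the top view the arm hides the baren. The measurements agree with the description, so I'll descend and grip.

arm_command(
  rows=[0, 0, 0, 0, 0.1, -2.5, -0.2, 0, 0, 0, 0, 0, -2.5, -0.2, 0, 0, 0, 0, 0, -2.5, -0.2, 0, 0, 0, 0, 0, -1.7, -0.2, 0, 0, 0, 0, 0, -1.0, -0.2],
)

```text
time: 2.28
eef_pos: [0.5187, -0.2052, 0.0425]
tool_rot: [-179.9, -0.1, 98.6]
contact_force: [-0.3, -0.3, -0.2]
opening: 0.599
grasp_force: 0.0
```

arm_command(
  rows=[0, 0, 0, 0, 0, 0, -0.2, 0, 0, 0, 0, 0, 0, 0.2, 0, 0, 0, 0, 0, 0, 0.4, 0, 0, 0, 0, 0, 0, 0.5, 0, 0, 0, 0, 0, 0, 0.5],
)

```text
time: 2.7
eef_pos: [0.5208, -0.2058, 0.0454]
tool_rot: [179.9, 0.1, 98.7]
contact_force: [-0.0, -0.1, -0.2]
opening: 0.253
grasp_force: 0.0
```

arm_command(
  rows=[0, 0, 0, 0, 0, 0, 0.6, 0, 0, 0, 0, 0, 0, 0.7, 0, 0, 0, 0, 0, 0, 0.8, 0, 0, 0, 0, 0, 0, 1, 0, 0, 0, 0, 0, 0, 1],
  force=40,
)

```text
time: 3.12
eef_pos: [0.5201, -0.2055, 0.0445]
tool_rot: [180.0, 0.0, 98.6]
contact_force: [-1.2, -1.4, 2.8]
opening: 0.151
grasp_force: 39.3
```

arm_command(
  rows=[0, 0, 0, 0, 0, -0.1, 1, 0, 0, 0, 0, 0, -0.1, 1, 0, 0, 0, 0, 0, -0.1, 1, 0, 0, 0, 0, 0, -0.1, 1, 0, 0, 0, 0, 0, -0.1, 1],
  force=60,
)

```text
time: 3.53
eef_pos: [0.5202, -0.2056, 0.0395]
tool_rot: [180.0, 0.0, 98.7]
contact_force: [-1.3, -0.0, 7.6]
opening: 0.149
grasp_force: 58.8
```

arm_command(
  rows=[0, 0, 0, 0, 0, 0, 1, 0, 0, 0, 0, 0, 0, 1, 0, 0, 0, 0, 0, 0, 1, 0, 0, 0, 0, 0, 0, 1, 0, 0, 0, 0, 0, 0, 1],
)

```text
time: 3.95
eef_pos: [0.5202, -0.2055, 0.0394]
tool_rot: [180.0, 0.0, 98.6]
contact_force: [-0.6, -0.9, 4.2]
opening: 0.146
grasp_force: 58.5
```

arm_command(
  rows=[0, 0, 0, 0, 0, -0.05, 1, 0, 0, 0, 0, 0, -0.05, 1, 0, 0, 0, 0, 0, 0, 1, 0, 0, 0, 0, 0, 0, 1, 0, 0, 0, 0, 0, 0, 1],
)

```text
time: 4.37
eef_pos: [0.5203, -0.2056, 0.0391]
tool_rot: [180.0, 0.0, 98.6]
contact_force: [-2.6, -0.5, 12.1]
opening: 0.15
grasp_force: 59.5
```

arm_command(
  rows=[0, 0, 0, 0, 0, -0.05, 1, 0, 0, 0, 0, 0, -0.05, 1, 0, 0, 0, 0, 0, 0, 1, 0, 0, 0, 0, 0, 0, 1, 0, 0, 0, 0, 0, 0, 1],
)

```text
time: 4.78
eef_pos: [0.5205, -0.2056, 0.0389]
tool_rot: [179.9, 0.1, 98.7]
contact_force: [-6.0, 0.9, 23.2]
opening: 0.149
grasp_force: 60.6
```

```bash
python3 - <<'E'
from h import *
a,P=shot('scene')
print(sensors.read_state()['contact_force'])
cv2.imwrite('pics/c3.png',cv2.resize(a[120:210,310:420],(770,600),interpolation=2)[...,::-1])
E
```

```text
[-5.08194958  1.07296577 23.51932698]
```

View pics/c3.png

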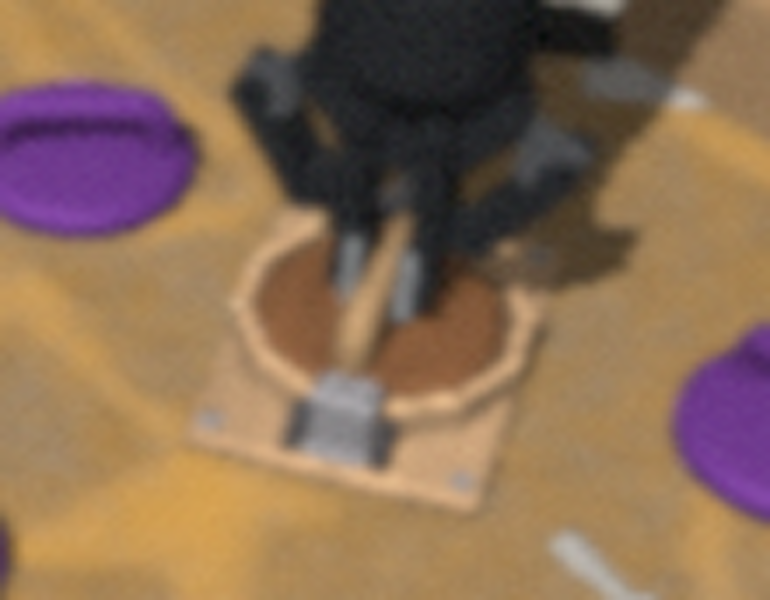

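The jaws hold the bow at crop (375,270). Force rises at a hard stop about 5.6 mm down, which matches the 6 mm stop. I'll lift gently and watch the force.

arm_command(
  rows=[0, 0, 0, 0, 0, 0.2, 1, 0, 0, 0, 0, 0, 0.2, 1, 0, 0, 0, 0, 0, 0.2, 1, 0, 0, 0, 0, 0, 0.2, 1, 0, 0, 0, 0, 0, 0.2, 1],
)

```text
time: 5.25
eef_pos: [0.5201, -0.2054, 0.0473]
tool_rot: [180.0, -0.0, 98.6]
contact_force: [0.4, -1.2, 2.0]
opening: 0.145
grasp_force: 58.5
```

No hold-down force 3 mm above the locked height, so the latch has released. Lifting out.

arm_command(
  rows=[0, 0, 0, 0, 0, 0.5, 1, 0, 0, 0, 0, 0, 1.0, 1, 0, 0, 0, 0, 0, 1.5, 1, 0, 0, 0, 0, 0, 2, 1, 0, 0, 0, 0, 0, 2, 1],
)

```text
time: 5.67
eef_pos: [0.5192, -0.2046, 0.118]
tool_rot: [-179.9, -0.1, 98.7]
contact_force: [0.2, -0.2, -1.3]
opening: 0.148
grasp_force: 58.6
```

arm_command(
  rows=[0, 0, 0, 0, 0, 2, 1, 0, 0, 0, 0, 0, 1.5, 1, 0, 0, 0, 0, 0, 0, 1, 0, 0, 0, 0, 0, 0, 1, 0, 0, 0, 0, 0, 0, 1],
)

```text
time: 6.08
eef_pos: [0.5194, -0.2049, 0.1515]
tool_rot: [-179.9, -0.1, 98.7]
contact_force: [-0.5, -0.5, -1.7]
opening: 0.152
grasp_force: 58.6
```

```bash
python3 - <<'E'
from h import *
s=sensors.read_state();print(s['eef_pos'],s['tool_rot'],s['contact_force'],s['opening'])
a,P=shot('scene')
cv2.imwrite('pics/c4.png',cv2.resize(a[70:220,280:450],(680,600),interpolation=2)[...,::-1])
h=cv2.cvtColor(a,cv2.COLOR_RGB2HSV)
m=(np.hypot(P[...,0]-.52,P[...,1]+.205)<.06)&(P[...,2]>.06)&(P[...,2]<.14)&(h[...,0]<20)&(h[...,1]>90)
S=P[m];print(len(S),S.mean(0));
z=S[:,2];print(np.histogram(z,np.arange(.06,.145,.005)))
T=S[z<.122];A=np.c_[T[:,:2],np.ones(len(T))]
print(cv2.minAreaRect((T[:,:2]*1000).astype(np.float32)))
E
```

```text
[ 0.51935931 -0.2048914   0.15149248] [-1.79932856e+02 -6.33704492e-02  9.86574586e+01] [-0.4913784  -0.45997416 -1.68391124] 0.1515727676507307
606 [ 0.51317684 -0.19182081  0.13572048]
(array([  0,   0,   0,   0,   0,   0,   0,   0,   0,   0,   0,   0,   0,
        43, 115, 448]), array([0.06 , 0.065, 0.07 , 0.075, 0.08 , 0.085, 0.09 , 0.095, 0.1  ,
       0.105, 0.11 , 0.115, 0.12 , 0.125, 0.13 , 0.135, 0.14 ]))
((0.0, 0.0), (0.0, 0.0), 0.0)
```

View pics/c4.png

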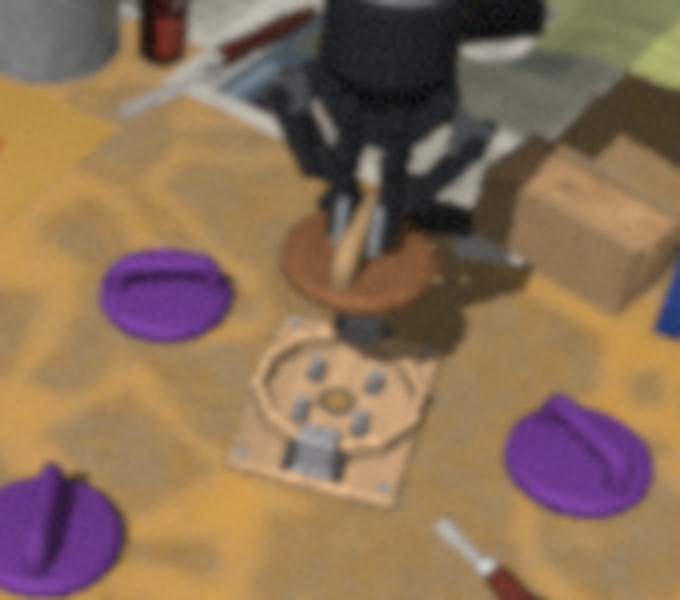

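The baren is out and level at crop (360,258), and the empty dock shows its four pins and the plunger. The measured disc-face height (about 0.138) puts its underside about 27 mm below the TCP. I'll carry it above the block.

arm_command(
  rows=[0, 0, 0, -0.1, 1.2, 0, 1, 0, 0, 0, -0.2, 2.5, 0, 1, 0, 0, 0, -0.2, 2.8, 0, 1, 0, 0, 0, -0.3, 3, 0, 1, 0, 0, 0, -0.3, 3, 0, 1],
)

```text
time: 6.55
eef_pos: [0.5078, -0.0785, 0.1513]
tool_rot: [-179.9, -0.1, 98.6]
contact_force: [0.3, 0.4, -1.0]
opening: 0.149
grasp_force: 58.6
```

arm_command(
  rows=[0, 0, 0, -0.2, 3, 0, 1, 0, 0, 0, -0.2, 3, 0, 1, 0, 0, 0, -0.2, 3, 0, 1, 0, 0, 0, -0.3, 3, 0, 1, 0, 0, 0, -0.3, 3, 0, 1],
)

```text
time: 6.97
eef_pos: [0.4956, 0.0716, 0.1515]
tool_rot: [-179.9, -0.0, 98.7]
contact_force: [1.0, 0.0, -1.3]
opening: 0.151
grasp_force: 58.6
```

arm_command(
  rows=[0, 0, 0, -0.2, 3, 0, 1, 0, 0, 0, -0.2, 2.8, 0, 1, 0, 0, 0, -0.1, 2.2, 0, 1, 0, 0, 0, -0.1, 1.2, -1, 1, 0, 0, 0, -0.1, 0.5, -1.5, 1],
)

```text
time: 7.38
eef_pos: [0.4899, 0.1688, 0.127]
tool_rot: [179.9, -0.0, 98.8]
contact_force: [-0.1, -0.8, -1.1]
opening: 0.148
grasp_force: 58.6
```

arm_command(
  rows=[0, 0, 0, 0, 0, -2, 1, 0, 0, 0, 0, 0, -1.5, 1, 0, 0, 0, 0, 0, -1, 1, 0, 0, 0, 0, 0, 0, 1, 0, 0, 0, 0, 0, 0, 1],
)

```text
time: 7.8
eef_pos: [0.4894, 0.1663, 0.0817]
tool_rot: [-179.9, 0.0, 98.6]
contact_force: [0.9, 1.0, -1.6]
opening: 0.153
grasp_force: 58.6
```

```bash
python3 - <<'E'
from h import *
s=sensors.read_state();print(s['eef_pos'],s['tool_rot'],s['contact_force'],s['opening'])
a,P=shot('scene');b,PT=shot('top')
cv2.imwrite('pics/c5.png',np.hstack([cv2.resize(a[200:350,210:360],(400,400),interpolation=2),cv2.resize(b[165:265,220:320],(400,400),interpolation=2)])[...,::-1])
e=s['eef_pos'];zt=e[2]-.0265+.014
for n,Q,im in(('scene',P,a),('top',PT,b)):
    h=cv2.cvtColor(im,cv2.COLOR_RGB2HSV)
    m=(np.hypot(Q[...,0]-e[0],Q[...,1]-e[1])<.065)&(abs(Q[...,2]-zt)<.008)&(h[...,1]>90)
    S=Q[m];print(n,len(S),np.median(S[:,2]),zt,cv2.minEnclosingCircle((S[:,:2]*1000).astype(np.float32)))
E
```

```text
[0.48936303 0.16632634 0.08168175] [-1.79901418e+02  5.05398767e-03  9.86311676e+01] [ 0.92393718  1.04975839 -1.64090868] 0.15281496143016243
scene 906 0.06708032248320162 0.06918175370379856 ((489.87701416015625, 165.33840942382812), 47.21021270751953)
top 294 0.06884413704746556 0.06918175370379856 ((492.3096618652344, 151.913330078125), 45.18437194824219)
```

View pics/c5.png

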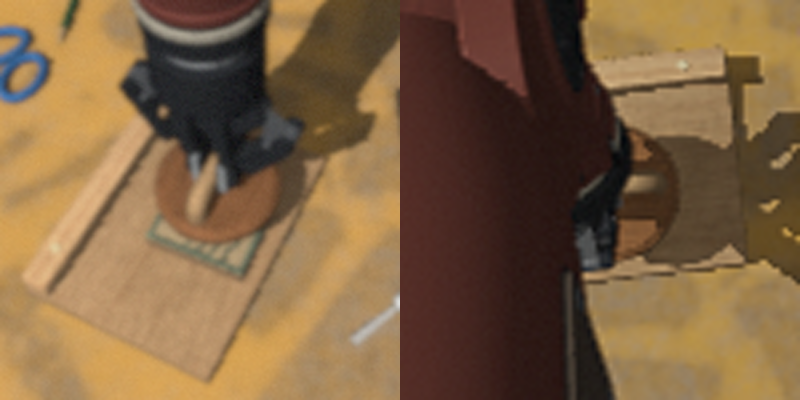

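The baren hangs level over the hook, with the block's near edge visible at crop (205,250). The disc centre measures (0.490,0.165) and the block (0.490,0.176), so I'll move +1 cm in y and lower.

arm_command(
  rows=[0, 0, 0, 0, 0.5, 0, 1, 0, 0, 0, 0, 0.5, -0.4, 1, 0, 0, 0, 0, 0, -1, 1, 0, 0, 0, 0, 0, -0.8, 1, 0, 0, 0, 0, 0, -0.4, 1],
)

```text
time: 8.32
eef_pos: [0.4891, 0.1766, 0.0548]
tool_rot: [-179.9, 0.0, 98.7]
contact_force: [-0.3, -0.5, -1.3]
opening: 0.148
grasp_force: 58.6
```

arm_command(
  rows=[0, 0, 0, 0, 0, -0.1, 1, 0, 0, 0, 0, 0, -0.1, 1, 0, 0, 0, 0, 0, -0.1, 1, 0, 0, 0, 0, 0, -0.1, 1, 0, 0, 0, 0, 0, 0, 1],
)

```text
time: 8.73
eef_pos: [0.4901, 0.1766, 0.0523]
tool_rot: [180.0, -0.0, 98.6]
contact_force: [0.4, 0.2, -1.8]
opening: 0.152
grasp_force: 58.6
```

arm_command(
  rows=[0, 0, 0, 0, 0, -0.05, 1, 0, 0, 0, 0, 0, -0.05, 1, 0, 0, 0, 0, 0, -0.05, 1, 0, 0, 0, 0, 0, 0, 1, 0, 0, 0, 0, 0, 0, 1],
)

```text
time: 9.15
eef_pos: [0.49, 0.1766, 0.0508]
tool_rot: [-180.0, 0.0, 98.7]
contact_force: [0.0, -0.3, -0.8]
opening: 0.148
grasp_force: 58.6
```

arm_command(
  rows=[0, 0, 0, 0, 0, -0.05, 1, 0, 0, 0, 0, 0, 0, 1, 0, 0, 0, 0, 0, -0.05, 1, 0, 0, 0, 0, 0, 0, 1, 0, 0, 0, 0, 0, 0, 1],
)

```text
time: 9.57
eef_pos: [0.49, 0.1766, 0.0506]
tool_rot: [180.0, 0.0, 98.7]
contact_force: [-3.6, -1.9, 10.6]
opening: 0.151
grasp_force: 60.1
```

Contact at 10 N. I'll ease up slightly, open slowly and withdraw.

arm_command(
  rows=[0, 0, 0, 0, 0, 0.05, 1, 0, 0, 0, 0, 0, 0, 0.7, 0, 0, 0, 0, 0, 0, 0.6, 0, 0, 0, 0, 0, 0, 0.4, 0, 0, 0, 0, 0, 0, 0.2],
  force=20,
)

```text
time: 9.98
eef_pos: [0.4901, 0.1766, 0.0502]
tool_rot: [180.0, -0.0, 98.7]
contact_force: [0.2, -0.0, 0.5]
opening: 0.396
grasp_force: 0.0
```

arm_command(
  rows=[0, 0, 0, 0, 0, 0, 0, 0, 0, 0, 0, 0, 0, 0, 0, 0, 0, 0, 0, 0, 0, 0, 0, 0, 0, 0, 0, 0, 0, 0, 0, 0, 0, 0, 0],
)

```text
time: 10.4
eef_pos: [0.49, 0.1766, 0.0503]
tool_rot: [-180.0, -0.0, 98.7]
contact_force: [0.8, 0.5, 0.3]
opening: 0.503
grasp_force: 0.0
```

arm_command(
  rows=[0, 0, 0, 0, 0, 0.5, 0, 0, 0, 0, 0, 0, 1, 0, 0, 0, 0, 0, 0, 2, 0, 0, 0, 0, 0, 0, 3, 0, 0, 0, 0, 0, 0, 3, 0],
)

```text
time: 10.82
eef_pos: [0.4894, 0.1765, 0.1469]
tool_rot: [-179.9, 0.0, 98.7]
contact_force: [1.1, 0.6, -0.1]
opening: 0.5
grasp_force: 0.0
```

arm_command(
  rows=[0, 0, 0, 0, -3, 1, 0, 0, 0, 0, 0, -3, 0, 0, 0, 0, 0, 0, -3, 0, 0, 0, 0, 0, 0, -3, 0, 0, 0, 0, 0, 0, -3, 0, 0],
)

```text
time: 11.23
eef_pos: [0.4901, 0.0254, 0.1565]
tool_rot: [179.9, 0.0, 98.7]
contact_force: [0.4, -0.4, 0.1]
opening: 0.495
grasp_force: 0.0
```

arm_command(
  rows=[0, 0, 0, 0, -3, 0, 0, 0, 0, 0, 0, -2, 0, 0, 0, 0, 0, 0, 0, 0, 0, 0, 0, 0, 0, 0, 0, 0, 0, 0, 0, 0, 0, 0, 0],
)

```text
time: 11.65
eef_pos: [0.4901, -0.023, 0.1559]
tool_rot: [180.0, -0.0, 98.6]
contact_force: [-0.4, 0.1, -0.1]
opening: 0.501
grasp_force: 0.0
```

```bash
python3 - <<'E'
from h import *
s=sensors.read_state();print(s['eef_pos'],s['contact_force'],s['opening'])
a,P=shot('scene');b,PT=shot('top')
cv2.imwrite('pics/c6.png',np.hstack([cv2.resize(a[200:350,210:360],(400,400),interpolation=2),cv2.resize(b[165:265,220:320],(400,400),interpolation=2)])[...,::-1])
for n,Q in(('scene',P),('top',PT)):
    m=(np.hypot(Q[...,0]-.49,Q[...,1]-.1766)<.06)&(abs(Q[...,2]-.037)<.007)
    S=Q[m];print(n,len(S),np.median(S[:,2]),cv2.minEnclosingCircle((S[:,:2]*1000).astype(np.float32)))
    A=np.c_[S[:,:2],np.ones(len(S))];print(np.linalg.lstsq(A,S[:,2],rcond=None)[0])
E
```

```text
[ 0.49008652 -0.02302798  0.15587845] [-0.39398772  0.1308603  -0.13018768] 0.5012517883672406
scene 1262 0.036151697191918075 ((490.7416076660156, 175.2899169921875), 47.45205307006836)
[ 0.00646293 -0.01077153  0.03478834]
top 717 0.037293250210303386 ((492.07025146484375, 172.68670654296875), 46.933204650878906)
[0.00559519 0.00766818 0.03310954]
```

View pics/c6.png

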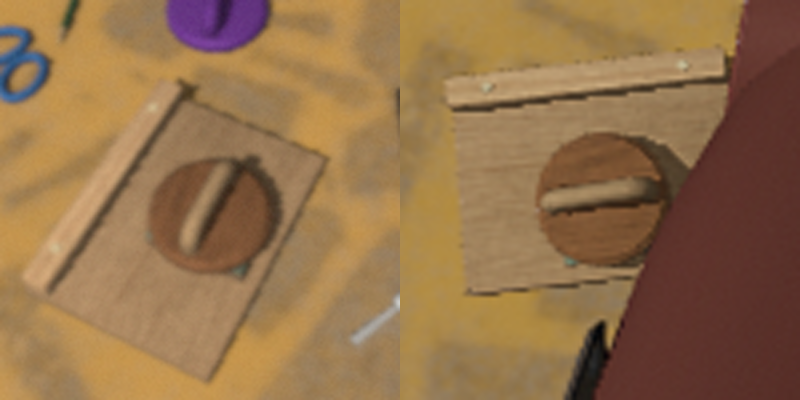

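The baren lies flat on the block at crops (213,213) and (602,198), bow up. It is within about 3 mm of the measured block centre, its face is at about 37 mm as expected, and the arm is clear of it.

```bash
python3 -c "
from h import *
print(workorder.sign_off())"
```

```text
the job is handed in; nothing more can be done
None
```

The latch was released, and the baren now lies flat and bow up on the hook's lino block, about 3 mm from its measured centre; I handed the job in at about 12 s, but sign-off returned no verdict.

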